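Clear the dock, dock the loaded specimen carriers and return the empty ones

ROBOT

A 6-joint arm with a two-finger parallel gripper is mounted at the origin on the work surface. World frame = base frame: x ahead of the robot, y to its left, z up, the work surface at z = 0. Lengths are in m, angles in rad, forces in N, time in s.
With the tool pointing down it reaches from about 0.275 to 0.725 m from the base axis. Payload 15.9 kg.
Tool frame: the origin (TCP) lies at the very end of the fingers, on their centre line; the grasp point (between the pads) lies 19 mm behind it (grip_depth is the distance from the TCP to the grasp point, in m); z points along the fingers, y is the line along which they close (so a half turn about z gives the same grasp; the last joint's range is limited). The gripper opens to 85 mm and grips with 20 to 120 N. Pads are 22 mm wide; open, the fingers measure 114 mm over their backs; the gripper's body (76 mm by 85 mm) begins 54 mm behind the grasp point. The pads swing forward as they close: fully open they stand 13 mm farther back than shut.
Start: joints at [-1.311, 0.213, -0.034, 1.323, 0, 1.571], TCP at [0.128, -0.483, 0.231] pointing down, gripper open.
Joint ranges: [-2.98, 2.98], [-0.74, 1.72], [-1.14, 1.35], [-2.1, 2.04], [-1.57, 1.44], [-3.14, 3.14]. Speed limits (rad/s): [1.89, 1.89, 2.39, 2.57, 3.14, 3.14].

INTERFACE

Orientations are given as a unit quaternion [x, y, z, w].
In Python, from plant import reach, line_to, move_j, command_gripper, pause, inverse_kinematics, get_image, MotionError, finish_job, get_clock, get_joints, get_qvel, get_joint_torque, get_eef_pos, get_tool_rot, get_contact_force, get_wrist_torque, get_grip_width, get_finger_force, grip_depth gives the robot as it stands. Calls block until the motion is done:
- reach(position, orientation): joint-space move of the TCP to a pose.
- line_to(position, rate=0.15, ori=None, max_force=None): straight line of the TCP; ori=None keeps the orientation; rate is the mean speed in m/s. With max_force (N) it stops when the force on the tool has changed by that much, and returns True; else False.
- move_j(angles): joint-space move.
- command_gripper(opening, strength=None): opening from 0.0 (shut) to 1.0 (fully open); strength is the grip in N (None keeps the last); returns when the fingers have stopped.
- pause(seconds).
- inverse_kinematics(position, orientation): joint angles nearest the present ones, or None.
- get_image(name): name is "side" or "top"; returns a dict with "image" (384x512x3 uint8, red, green, blue), "intrinsics" (3x3 intrinsics, pixels), "k1" (the pictures are not rectified: a ray, as slopes to the right and down, at radius r is drawn at 1 + k1 r^2 times it, then the intrinsics apply), "cam_to_world" (4x4, takes a point from camera to world coordinates). Camera axes: x right, y down, z forward; pixel columns grow to the right and rows downward; lengths in m; the calibration is good to about 2 mm. A picture is of the moment at which its call begins. There is no depth.
A pose or a line that the arm cannot do raises MotionError and nothing moves.
- finish_job(): hands the job in; it is judged then, once.
Readings, each from a call of its own:
- get_clock(): time.
- get_joints(): joint angles.
- get_qvel(): joint speeds.
- get_joint_torque(): joint torques, N m.
- get_eef_pos(): TCP position.
- get_tool_rot(): TCP orientation.
- get_contact_force(): force on the tool from outside, world axes, zero at the start.
- get_wrist_torque(): the same for the moment, N m.
- get_grip_width(): opening from 0.0 (shut) to 1.0 (fully open).
- get_finger_force(): force on a finger pad.
Only numpy, scipy, OpenCV 4.12 (cv2) and the standard library are available. Lean on these libraries where they do the work, as an engineer would, in place of code of your own. Each camera call takes 0.05 s, during which the arm holds its last target. There are 200 camera calls.

TASK

The specimen carriers on the bench look alike, but some are loaded and clearly heavier, the others empty: feel which by lifting them. Pull the dock's lock bar fully open, take out the empty carriers left in the dock, slide every loaded carrier into a lane of its own until it clicks home, and stand every empty one upright on the floor of the return tray. Only when all the loaded ones are home push the lock bar fully in again; leave the other things on the bench where they are.

Things in the scene. Friction and masses are not known exactly. Their poses are not given: they have to be found in the camera images.
- carrier_a: carrier, one of up to seven alike (None: absent): aluminium foot 64 (x) x 46 (y) x 10 high, corners chamfered 4, with a 13 wide, 4.5 deep notch amid each long side; on it a black housing 34 (x) x 28 (y), 10 to 57 above the underside, to grip it by. Same either way round. Origin: centre of underside, z up. Loaded ones weigh about 0.5 kg, empty ones about 0.2 kg (within 10 %).
- carrier_b: carrier, one of up to seven alike (None: absent): aluminium foot 64 (x) x 46 (y) x 10 high, corners chamfered 4, with a 13 wide, 4.5 deep notch amid each long side; on it a black housing 34 (x) x 28 (y), 10 to 57 above the underside, to grip it by. Same either way round. Origin: centre of underside, z up. Loaded ones weigh about 0.5 kg, empty ones about 0.2 kg (within 10 %).
- carrier_c: carrier, one of up to seven alike (None: absent): aluminium foot 64 (x) x 46 (y) x 10 high, corners chamfered 4, with a 13 wide, 4.5 deep notch amid each long side; on it a black housing 34 (x) x 28 (y), 10 to 57 above the underside, to grip it by. Same either way round. Origin: centre of underside, z up. Loaded ones weigh about 0.5 kg, empty ones about 0.2 kg (within 10 %).
- carrier_d: carrier, one of up to seven alike (None: absent): aluminium foot 64 (x) x 46 (y) x 10 high, corners chamfered 4, with a 13 wide, 4.5 deep notch amid each long side; on it a black housing 34 (x) x 28 (y), 10 to 57 above the underside, to grip it by. Same either way round. Origin: centre of underside, z up. Loaded ones weigh about 0.5 kg, empty ones about 0.2 kg (within 10 %).
- carrier_e: carrier, one of up to seven alike (None: absent): aluminium foot 64 (x) x 46 (y) x 10 high, corners chamfered 4, with a 13 wide, 4.5 deep notch amid each long side; on it a black housing 34 (x) x 28 (y), 10 to 57 above the underside, to grip it by. Same either way round. Origin: centre of underside, z up. Loaded ones weigh about 0.5 kg, empty ones about 0.2 kg (within 10 %).
- carrier_f: empty carrier, like the others, left home in the dock's +y lane at the start (None: absent); behind the lock bar's tooth, and held by the detent: about 5 to 15 N along the dock's -x pulls it out
- carrier_g: empty carrier, like the others, left home in the dock's -y lane at the start (None: absent); behind the lock bar's tooth, and held by the detent: about 5 to 15 N along the dock's -x pulls it out
- dock: grey dock fixed to the bench, three lanes along its x, 74 apart; 246 wide (y), x=-90 (open end) to 80. Origin: at bench height under the middle lane. Lane floor 18 above the bench. x=-90 to -32: open apron without walls; walls begin as pointed noses at x=-32, are full from x=-20, 16 high, leaving lanes 50 wide. Carriers slide in along +x, long side along x.
- lane0 (a point): home point of the +y lane, on its floor: where a home carrier's origin lies (dock x=30, y=74, z=18), axes as the dock's. Lips: from dock x=-2 to 64 metal lips (underside 12, top 16 above the floor) overhang both sides, leaving a 38 wide slot for the housing: a carrier cannot be dropped in.
- lane1 (a point): home point of the middle lane, on its floor: where a home carrier's origin lies (dock x=30, y=0, z=18), axes as the dock's. Detent: in each lane two sprung rollers in the side walls here snap into the foot's notches; passing takes about 8 to 15 N with the sliding friction (20 N is ample), then they draw it home and hold it.
- lane2 (a point): home point of the -y lane, on its floor: where a home carrier's origin lies (dock x=30, y=-74, z=18), axes as the dock's. A solid end stop comes 2 mm beyond home. A carrier that has not clicked can be pushed on.
- lock (a joint): lock bar of the dock, slides along the dock's y, in m: 0 = locked (pushed in, -y; a steel tooth stands in the middle of each lane at dock x=-12 to -5, just behind a home carrier, and bars the lane), 0.037 = fully open (pulled out, +y; teeth inside the walls). Friction about 2.5 N, stays where it is left.
- lock_grip (a point): black grip block of the lock bar, beside the dock's +y end: 26 (dock x) x 22 (dock y), from 12 to 62 above the bench; the point is in its middle, 45 above the bench
- tray: grey open return tray fixed to the bench, 240 (x) x 150 (y) x 30 high outside, walls and floor 5; origin: centre of its underside
- puck_1: small black resin puck, 28 dia x 20; bystander, to be left alone
- puck_2: small black resin puck, 30 dia x 22; bystander, to be left alone
- brush: brush lying on the bench; bystander, to be left alone
- dish: low white bowl, 84 dia x 22; bystander, to be left alone
- bottle_1: white bottle, 64 dia x 170; bystander, to be left alone
- bottle_2: white bottle, 64 dia x 170; bystander, to be left alone
- jar: amber jar, 60 dia x 80; bystander, to be left alone
There are look-alikes about, which are no part of the job. Leave any pink, red or yellow look-alike of the carrier_g alone.

How it is judged:
By the outcome, as a careful person would: the job done as asked, in the order asked, and still so for the second after the job is handed in, with the robot touching nothing.
Of carrier_b, carrier_c, carrier_e only 2 to 3 are there at a start; the rules pass over those that are not, and their reading is None.
Of carrier_a, carrier_d only 1 to 2 are there at a start; the rules pass over those that are not, and their reading is None.
Of carrier_f, carrier_g only 1 to 2 are there at a start; the rules pass over those that are not, and their reading is None.
At some moment in a run one of carrier_a, carrier_b, carrier_c, carrier_d, carrier_e may be knocked a few centimetres aside while the robot is not near it.
It also fails if it takes over 210 s, if anything falls off the work surface, if the arm or the gripper's body presses on something with over 40 N, if the wrist force passes 120 N, or if a joint passes its speed limit or range.

## Working session

There is one attempt and no reset: what is moved stays moved. The work goes in short steps, each a Python script; the robot and the scene stay as the last script left them, time stands still between calls to the robot, and variables do not carry over. Pictures are saved under pics/ and viewed, at most 14 in all, crops included, and the job is handed in when it is done.

```bash
ls; mkdir -p pics; python3 - <<'E'
from plant import *
import cv2
for n in("top","side"):
    d=get_image(n); cv2.imwrite(f"pics/{n}0.png",cv2.resize(d["image"][:,:,::-1],(800,600),interpolation=cv2.INTER_CUBIC))
    print(n,d["intrinsics"],d["k1"],d["cam_to_world"])
print(get_clock(),get_tool_rot(),get_eef_pos(),get_contact_force(),grip_depth)
E
```

```text
pics
top [[371.7390794    0.         254.76753674]
 [  0.         371.7390794  189.46425748]
 [  0.           0.           1.        ]] -0.0077075351924894625 [[ 0.02468077 -0.99725256  0.06984409  0.46488015]
 [-0.99956988 -0.02351035  0.01753049 -0.09872867]
 [-0.01584027 -0.07024671 -0.99740387  1.04844126]
 [ 0.          0.          0.          1.        ]]
side [[466.35691412   0.         253.41032308]
 [  0.         466.35691412 188.99644945]
 [  0.           0.           1.        ]] 0.010061492954845822 [[ 0.99578464 -0.07318961  0.05528321  0.44222286]
 [-0.09162041 -0.76532331  0.63709177 -0.87022327]
 [-0.00431897 -0.63947127 -0.76880286  0.99934269]
 [ 0.          0.          0.          1.        ]]
0.1 [ 9.91577365e-01  1.29514849e-01 -6.93763149e-05 -4.77038829e-04] [ 0.12835673 -0.48292477  0.23089547] [ 0.05812492 -0.44897518 -0.12570914] 0.0187
```

View pics/top0.png

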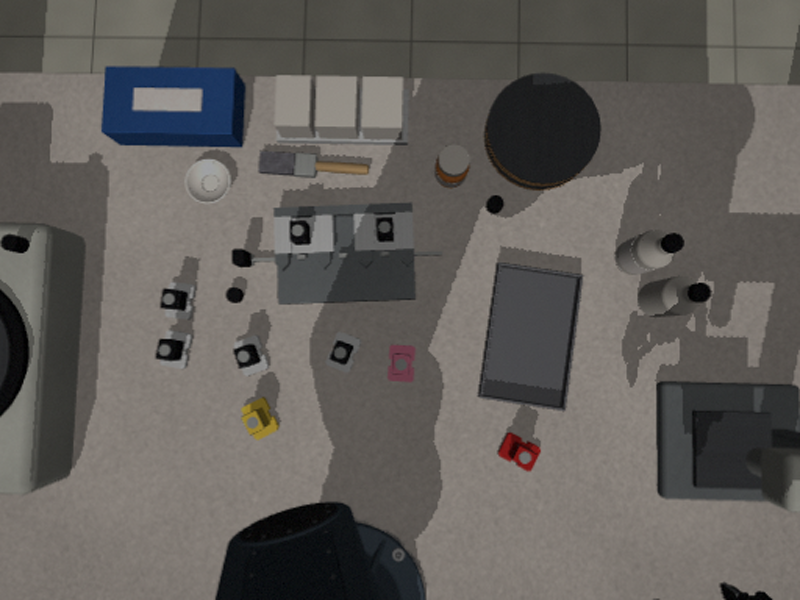

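View pics/side0.png

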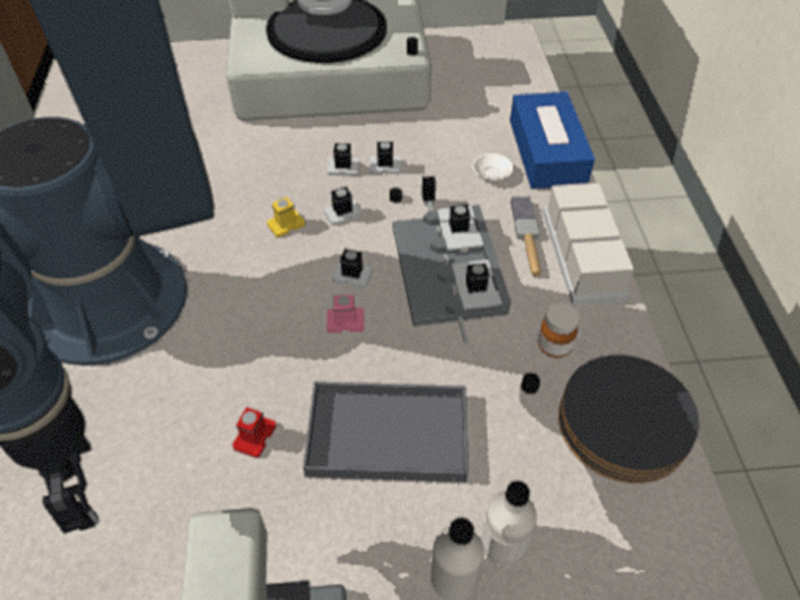

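The top view shows four free black carriers at about (175,299), (172,350), (248,355) and (342,350). Two more are docked at (301,231) and (386,228), and the lock grip is at (242,257). I'll enlarge this area.

```bash
cat > h.py <<'E'
from plant import *
import numpy as np, cv2
def crop(n,u0,v0,w,h,s,fn):
    d=get_image(n); im=d["image"][:,:,::-1][v0:v0+h,u0:u0+w]
    cv2.imwrite("pics/"+fn,cv2.resize(im,None,fx=s,fy=s,interpolation=cv2.INTER_CUBIC)); return d
def w(d,u,v,z):
    """original pixel (u,v) -> world point on plane z"""
    K=d["intrinsics"]; p=np.array([(u-K[0,2])/K[0,0],(v-K[1,2])/K[1,1]]); q=p.copy()
    for _ in range(9): q=p/(1+d["k1"]*(q@q))
    T=d["cam_to_world"]; r=T[:3,:3]@np.array([*q,1]); o=T[:3,3]
    return o+r*(z-o[2])/r[2]
def pix(d,P):
    T=d["cam_to_world"]; c=T[:3,:3].T@(np.array(P,float)-T[:3,3]); q=c[:2]/c[2]; q=q*(1+d["k1"]*(q@q))
    K=d["intrinsics"]; return q*[K[0,0],K[1,1]]+K[:2,2]
E
python3 - <<'E'
from h import *
crop("top",90,120,190,140,4.2,"c1.png")
crop("side",195,75,145,135,4.4,"c2.png")
crop("top",290,150,95,120,5,"c3.png")
E
```

```text
(no output)
```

View pics/c1.png

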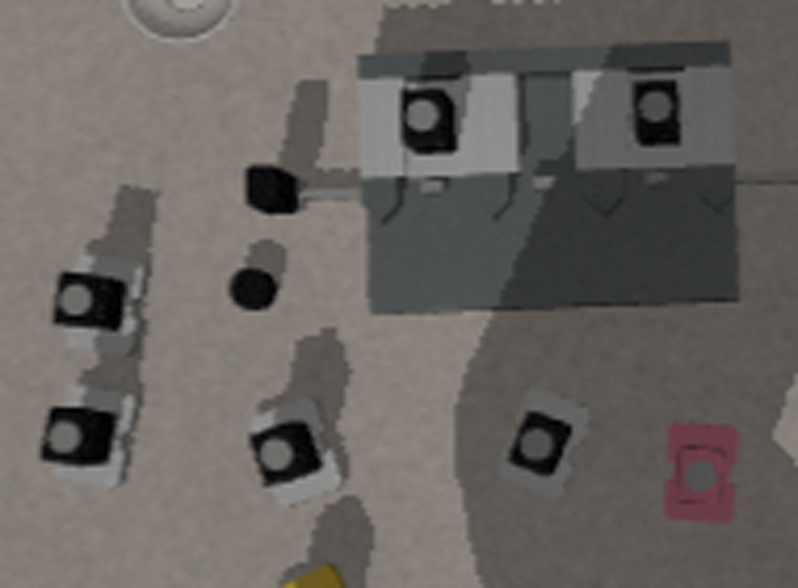

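View pics/c2.png

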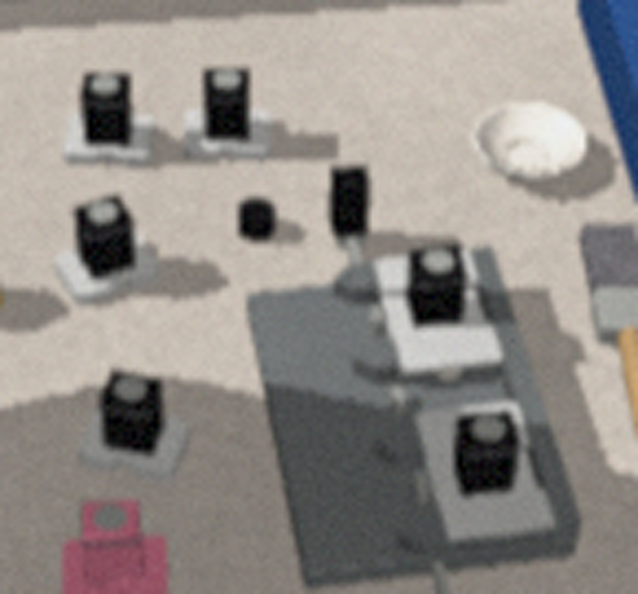

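View pics/c3.png

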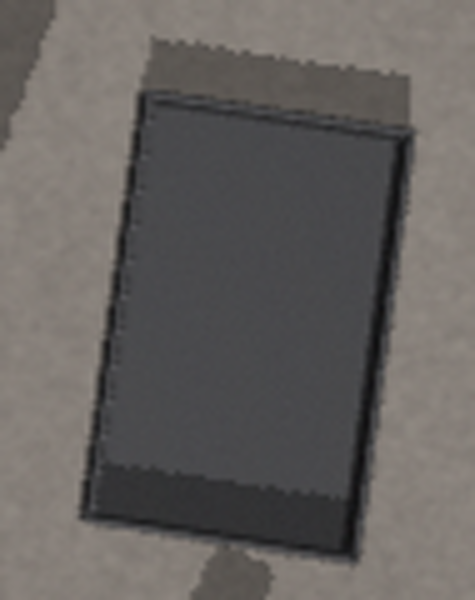

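The crops show the disc tops (crop 1 px) of the free carriers at (76,300), (66,437), (277,453) and (534,443). The docked discs are at (422,116) and (655,107), so the middle lane is empty. The dock front edge runs (372,313)–(740,299), and the tray corners in crop 3 are (140,92), (412,130), (355,560) and (82,518).

```bash
python3 - <<'E'
from h import *
np.set_printoptions(precision=4,suppress=True)
d=get_image("top"); s=get_image("side")
c1=lambda u,v,z:w(d,90+(u+.5)/4.2-.5,120+(v+.5)/4.2-.5,z)
c2=lambda u,v,z:w(s,195+(u+.5)/4.4-.5,75+(v+.5)/4.4-.5,z)
c3=lambda u,v,z:w(d,290+(u+.5)/5-.5,150+(v+.5)/5-.5,z)
for n,a,b,z in [("c1",(76,300),(106,84),.057),("c2",(66,437),(227,77),.057),("c3",(277,453),(103,212),.057),("c4",(534,443),(131,387),.057),("f",(422,116),(438,261),.075),("g",(655,107),(489,429),.075)]:
    print(n,c1(*a,z),c2(*b,z))
def yaw(a,b,z): v=c1(*a,z)-c1(*b,z); return np.degrees(np.arctan2(v[1],v[0])),np.hypot(*v[:2])
print("yaw c1",yaw((145,265),(130,352),.01),"c2",yaw((137,392),(122,487),.01),"c3",yaw((305,400),(342,487),.01),"c4",yaw((535,390),(502,475),.01),yaw((588,410),(555,495),.01))
f0,f1=c1(372,313,.018),c1(740,299,.018); e=f0-f1; print("dock front",f0,f1,np.linalg.norm(e),np.degrees(np.arctan2(-e[0],e[1])))
b0,b1=c1(358,57,.034),c1(730,42,.034); print("dock back",b0,b1,np.linalg.norm(b0-b1), np.linalg.norm((b0-f0)[:2]),np.linalg.norm((b1-f1)[:2]))
print("grip top",c1(268,188,.0),c1(270,181,.062), c2(349,172,.062))
t=[c3(*q,.03) for q in((140,92),(412,130),(355,560),(82,518))]
for i in range(4): print("tray",t[i],np.linalg.norm(t[i]-t[(i+1)%4]))
print(sum(t)/4)
E
```

```text
c1 [0.5207 0.3146 0.057 ] [0.4366 0.3119 0.057 ]
c2 [0.4331 0.3164 0.057 ] [0.5239 0.3114 0.057 ]
c3 [0.4264 0.1808 0.057 ] [0.4285 0.1763 0.057 ]
c4 [0.4369 0.0175 0.057 ] [0.439  0.0127 0.057 ]
f [0.6413 0.0928 0.075 ] [0.6433 0.0884 0.075 ]
g [ 0.6503 -0.0544  0.075 ] [ 0.6524 -0.0594  0.075 ]
yaw c1 (np.float64(-7.022456628610459), np.float64(0.059099806610324684)) c2 (np.float64(-6.2584632738448605), np.float64(0.06369246145606262)) c3 (np.float64(25.43207820376034), np.float64(0.06307410515907931)) c4 (np.float64(-19.525800250152894), np.float64(0.06021795443357956)) (np.float64(-19.64675596545246), np.float64(0.060130897488031236))
dock front [0.5189 0.1324 0.018 ] [ 0.534  -0.1114  0.018 ] 0.24426304065519058 3.5383587990221006
dock back [0.6873 0.1448 0.034 ] [ 0.7024 -0.1008  0.034 ] 0.24604014293598492 0.1687885204480531 0.1687462257861222
grip top [0.6033 0.2108 0.    ] [0.5996 0.1914 0.062 ] [0.5984 0.195  0.062 ]
tray [ 0.5995 -0.2522  0.03  ] 0.1501588635085303
tray [ 0.5819 -0.4013  0.03  ] 0.23605732572100474
tray [ 0.3477 -0.3714  0.03  ] 0.14867195377606227
tray [ 0.3664 -0.2239  0.03  ] 0.2347472876965987
[ 0.4739 -0.3122  0.03  ]
```

Both views agree to within 5 mm and the sizes check: lanes 147.8 mm apart (should be 148), dock width 246 mm, tray about 150×236 mm. I'll average the two views. First the lock bar, then carrier f.

```bash
cat >> h.py <<'E'
np.set_printoptions(precision=4,suppress=True)
H=.024                      # TCP above a carrier's underside when gripping
DO,DY=np.array([.6169,.0150]),np.radians(3.5)
TO,TY=np.array([.475,-.3145]),np.radians(-7.1)
def R(a): return np.array([[np.cos(a),-np.sin(a)],[np.sin(a),np.cos(a)]])
def D(x,y,z): return np.array([*(DO+R(DY)@[x,y]),z])
def T(x,y,z): return np.array([*(TO+R(TY)@[x,y]),z])
def Q(yaw): return [np.cos(yaw/2),np.sin(yaw/2),0,0]
def up(z=.19,rate=.25):
    p=np.array(get_eef_pos()); p[2]=z; line_to(p,rate)
def over(p,yaw,z=.19): reach([p[0],p[1],z],Q(yaw))
def rep(m): print(m,"t%.1f"%get_clock(),np.array(get_eef_pos()),"F",np.array(get_contact_force()),"w%.3f"%get_grip_width(),"ff",get_finger_force())
def grab(p,yaw,w=.55,strength=50):
    "open, descend onto p (TCP), close"
    over(p,yaw); command_gripper(w); print("hit",line_to(p,.15,max_force=15)); command_gripper(0,strength); rep("grab")
def release(w=.5): command_gripper(w); rep("release"); up()
E
python3 - <<'E'
from h import *
over(D(-.0085,.179,0),DY); command_gripper(.55)
print(line_to(D(-.0085,.179,.028),.15,max_force=15)); command_gripper(0,50); rep("lock")
print(line_to(D(-.0085,.179+.041,.028),.06,max_force=30)); rep("pulled")
command_gripper(.55); p=get_eef_pos(); print("dock",R(DY).T@(p[:2]-DO)); up()
rep("up")
crop("top",140,110,150,100,5,"l1.png")
E
```

```text
False
lock t6.1 [0.598  0.1946 0.0291] F [-2.1315  9.7693  5.617 ] w0.246 ff 51.844929456710815
True
pulled t6.7 [0.5958 0.2316 0.0291] F [-0.1523 -4.8899  8.6869] w0.246 ff 53.24490666389465
dock [-0.0086  0.2176]
up t7.9 [0.5946 0.2315 0.1886] F [-0.4256 -1.0168 -0.2879] w0.546 ff 0.0
```

View pics/l1.png

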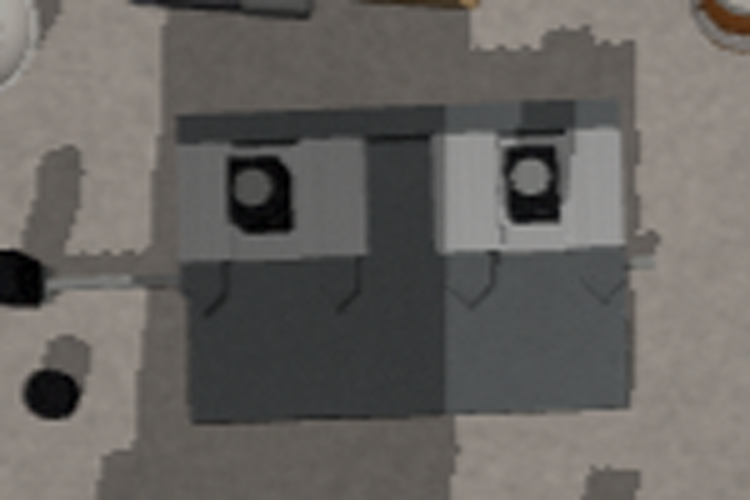

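The lock bar is open: no teeth show in the lanes, and the grip block moved about 37 mm to a hard stop. Next, carrier f.

```bash
cat >> h.py <<'E'
def undock(y,slot):
    z=.018+H; p=D(.03,y,z)
    grab(p,DY,.5)
    print("out",line_to(D(-.07,y,z+.0005),.08,max_force=60)); rep("out")
    up(); rep("lift"); put_tray(slot)
def put_tray(s):
    over(T(*s,0),TY); print("down",line_to(T(*s,.005+H+.002),.2,max_force=15)); rep("tray"); release(.47)
E
python3 - <<'E'
from h import *
undock(.074,(.07,.03))
crop("top",90,100,310,180,2.5,"t1.png")
E
```

```text
hit False
grab t10.2 [0.643  0.0911 0.0432] F [-1.7398  1.2668  7.0386] w0.323 ff 49.50198590755463
out False
out t11.6 [0.5431 0.0846 0.0431] F [-1.0378  0.5243 12.091 ] w0.324 ff 50.729071497917175
lift t12.4 [0.5425 0.0845 0.1884] F [-0.7242  0.4307 -3.0089] w0.321 ff 49.416067600250244
down True
tray t18.0 [ 0.5464 -0.2923  0.0294] F [ 1.1957 -0.616   2.4016] w0.320 ff 51.54558062553406
release t18.2 [ 0.5456 -0.2919  0.0287] F [-0.8272  0.0916  0.3363] w0.469 ff 0.0
```

View pics/t1.png

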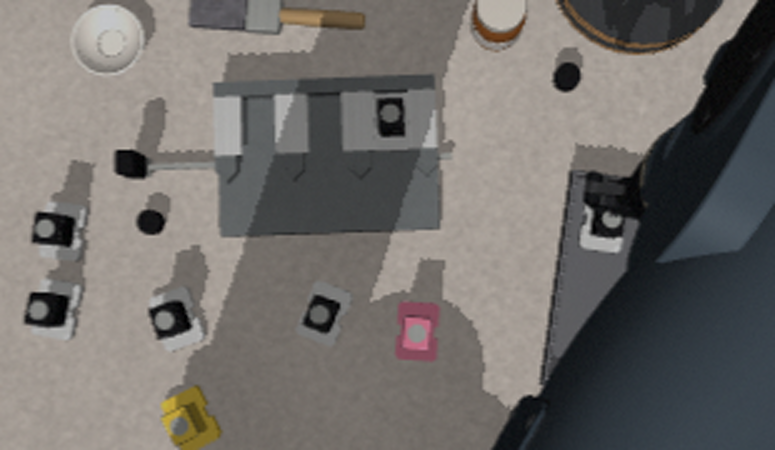

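f is standing in the tray, and the four free carriers haven't moved. Next is g, plus a check that tracks each free carrier's dark housing to detect a knock.

```bash
cat >> h.py <<'E'
C={"c1":(.522,.312,-6.6),"c2":(.435,.3141,-6.3),"c3":(.4275,.1786,25.4),"c4":(.438,.0151,-19.6)}
def blobs(names,fn="t.png"):
    "offset (mm) of each dark housing blob from the model's, top view"
    d=get_image("top"); cv2.imwrite("pics/"+fn,d["image"][:,:,::-1])
    dark=(d["image"].max(2)<50).astype(np.uint8)
    _,_,st,ce=cv2.connectedComponentsWithStats(dark)
    for n in names:
        e=pix(d,[*C[n][:2],.035]); ok=[(np.hypot(*(c-e)),tuple(c),s[4]) for c,s in zip(ce[1:],st[1:]) if s[4]>40]
        m=min(ok); v=np.array(m[1]); print(n,"expected",e,"blob",v,"area",m[2],"world",w(d,*v,.035)[:2]-np.array(C[n][:2]))
E
python3 - <<'E'
from h import *
blobs(C)
undock(-.074,(0,.03))
blobs(C)
E
```

```text
c1 expected [111.9496 191.1252] blob [112.4077 191.4077] area 130 world [-0.0007 -0.0013]
c2 expected [109.5633 222.8233] blob [109.7556 223.0889] area 135 world [-0.0007 -0.0006]
c3 expected [158.6558 226.8516] blob [158.8774 226.9717] area 106 world [-0.0003 -0.0006]
c4 expected [218.5927 224.5108] blob [218.9022 224.9674] area 92 world [-0.0012 -0.0009]
hit False
grab t21.8 [ 0.6521 -0.0567  0.0432] F [-1.0563  3.5576  4.9773] w0.318 ff 49.29332613945007
out False
out t23.2 [ 0.5521 -0.0633  0.0431] F [-2.8856  0.0025 11.9368] w0.326 ff 51.26974403858185
lift t23.9 [ 0.5515 -0.0632  0.1884] F [-0.2851 -0.9408 -2.8167] w0.320 ff 49.43113625049591
down True
tray t25.6 [ 0.4774 -0.2825  0.0295] F [1.5003 0.4692 0.6971] w0.319 ff 51.21786117553711
release t25.9 [ 0.4766 -0.2827  0.029 ] F [-0.8025 -0.9908 -0.0174] w0.470 ff 0.0
c1 expected [111.9496 191.1252] blob [112.4662 191.3985] area 133 world [-0.0007 -0.0015]
c2 expected [109.5633 222.8233] blob [109.741  223.1007] area 139 world [-0.0007 -0.0005]
c3 expected [158.6558 226.8516] blob [159.0367 226.9633] area 109 world [-0.0003 -0.0011]
c4 expected [218.5927 224.5108] blob [218.7579 224.9895] area 95 world [-0.0013 -0.0005]
```

Both docked carriers are in the tray and nothing has been knocked. Now lift and weigh c4, inserting it if it's loaded.

```bash
cat >> h.py <<'E'
def weigh(n):
    x,y,a=C[n]; up(); over((x,y),np.radians(a)); rep("before"); f0=[get_contact_force()[2] for _ in range(5)]
    grab([x,y,H],np.radians(a)); up(); pause(.3)
    f=[]
    for _ in range(10): f.append(get_contact_force()[2]); pause(.03)
    m=(np.mean(f0)-np.mean(f))/9.81; print(n,"mass %.3f"%m,np.std(f)); return m
def insert(y):
    z=.018+H
    over(D(-.07,y,0),DY); print("down",line_to(D(-.07,y,z+.0005),.15,max_force=12)); rep("apron")
    z=get_eef_pos()[2] ; 
    print("slide",line_to(D(-.005,y,z),.06,max_force=30)); rep("mouth")
    print("push",line_to(D(.0345,y,z),.04,max_force=30)); rep("in"); p=get_eef_pos(); print("dock",R(DY).T@(p[:2]-DO))
E
python3 - <<'E'
from h import *
if weigh("c4")>.35: insert(-.074)
E
```

```text
before t31.5 [0.438  0.0151 0.19  ] F [ 0.6087 -0.3099  0.5004] w0.470 ff 0.0
hit False
grab t33.6 [0.4386 0.0151 0.0247] F [-0.8773  0.4753  7.2553] w0.322 ff 48.749767541885376
c4 mass 0.570 0.36433022010849697
down True
apron t40.7 [ 0.5501 -0.0628  0.0423] F [-0.0933 -0.4441  5.4173] w0.317 ff 51.76190793514252
slide False
mouth t42.0 [ 0.6165 -0.0587  0.0425] F [-2.2364  4.8201 -0.6706] w0.320 ff 51.437503695487976
push False
in t43.1 [ 0.655  -0.0564  0.0425] F [-8.9122  4.6533  5.4795] w0.314 ff 52.558003664016724
dock [ 0.0337 -0.0736]
```

```bash
cat >> h.py <<'E'
def homes(ys=(.074,0,-.074)):
    "dark-blob position of docked housings in dock coordinates (home: .030)"
    d=get_image("top"); dark=(d["image"].max(2)<50).astype(np.uint8)
    _,_,st,ce=cv2.connectedComponentsWithStats(dark)
    for y in ys:
        e=pix(d,D(.03,y,.053)); m=min((np.hypot(*(c-e)),tuple(c),s[4]) for c,s in zip(ce[1:],st[1:]) if s[4]>40)
        print("lane",y,"area",m[2],"dock pos",R(DY).T@(w(d,*m[1],.053)[:2]-DO))
E
python3 - <<'E'
from h import *
release(); 
x,y,a=C["c3"]; over((x,y),np.radians(a))
homes((-.074,)); blobs(["c1","c2","c3"]); rep("")
crop("side",255,100,90,110,5,"s1.png")
E
```

```text
release t43.4 [ 0.6563 -0.057   0.0425] F [-0.6735 -0.0633 -0.2708] w0.499 ff 0.0
lane -0.074 area 108 dock pos [ 0.0294 -0.0726]
c1 expected [111.9496 191.1252] blob [112.1702 191.3475] area 141 world [-0.0006 -0.0006]
c2 expected [109.5633 222.8233] blob [112.1702 191.3475] area 141 world [ 0.0864 -0.0027]
c3 expected [158.6558 226.8516] blob [149.9268 188.3659] area 82 world [0.1046 0.0286]
 t45.5 [0.4283 0.1781 0.1898] F [0.7277 1.4304 0.0018] w0.496 ff 0.0
```

View pics/s1.png

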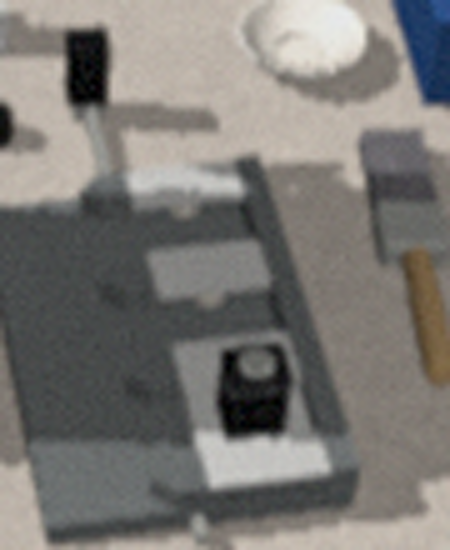

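c4 is home in the -y lane (blob at dock x = 0.0294). The arm hides c3 from the top camera, so I'll check it from the side and continue.

```bash
sed -i 's/def blobs(names,fn="t.png"):/def blobs(names,cam="top",fn="t.png"):/; s/    d=get_image("top"); cv2.imwrite("pics\/"+fn/    d=get_image(cam); cv2.imwrite("pics\/"+fn/' h.py
python3 - <<'E'
from h import *
blobs(["c1","c2","c3"],"side")
E
```

```text
c1 expected [245.7197  97.5077] blob [246.    99.83] area 100 world [-0.     -0.0116]
c2 expected [218.6143  98.7765] blob [246.    99.83] area 100 world [ 0.087  -0.0137]
c3 expected [218.117  127.7595] blob [218.432 130.096] area 125 world [ 0.0005 -0.0103]
```

```bash
python3 - <<'E'
from h import *
if weigh("c3")>.35:
    insert(0); release(); over(T(-.07,.03,0),TY); homes((0,-.074))
else: put_tray((-.07,.03))
blobs(["c1","c2"]); blobs(["c1","c2"],"side")
E
```

```text
before t46.1 [0.4275 0.1787 0.19  ] F [1.1698 0.3581 0.1888] w0.500 ff 0.0
hit False
grab t48.1 [0.428  0.1789 0.0248] F [-2.6398  0.7701  8.7176] w0.322 ff 48.89127016067505
c3 mass 0.554 0.5261572305761679
down True
apron t51.4 [0.5457 0.0112 0.0424] F [ 2.0326 -0.8379  2.4871] w0.323 ff 49.2928683757782
slide False
mouth t52.6 [0.6114 0.0151 0.0425] F [-7.1323  3.0296  4.6174] w0.319 ff 49.71832036972046
push False
in t53.8 [0.6494 0.0174 0.0426] F [-19.0876   3.1459  15.4606] w0.319 ff 51.443451046943665
dock [0.0326 0.0004]
release t54.1 [0.6517 0.017  0.0425] F [0.0698 0.3143 0.8701] w0.501 ff 0.0
lane 0 area 114 dock pos [0.0295 0.0009]
lane -0.074 area 106 dock pos [ 0.0295 -0.0735]
c1 expected [111.9496 191.1252] blob [112.2899 191.3623] area 138 world [-0.0006 -0.001 ]
c2 expected [109.5633 222.8233] blob [ 91.8133 212.08  ] area 150 world [0.0281 0.0507]
c1 expected [245.7197  97.5077] blob [231.2599 114.3462] area 858 world [-0.0512 -0.0765]
c2 expected [218.6143  98.7765] blob [231.2599 114.3462] area 858 world [ 0.0358 -0.0786]
```

c3 is home in the middle lane. c2 has been knocked by about (28, 51) mm, so I'll look.

```bash
python3 - <<'E'
from h import *
crop("top",60,165,100,75,8,"k1.png")
E
```

```text
(no output)
```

View pics/k1.png

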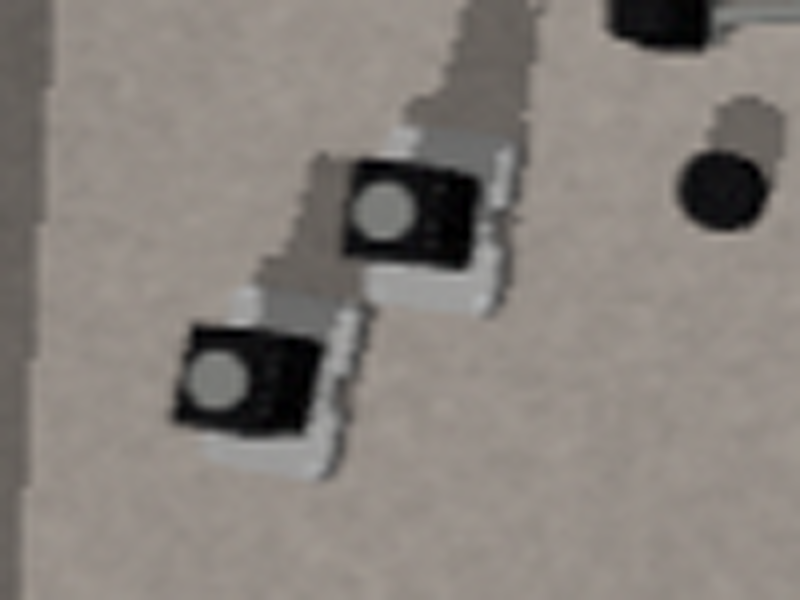

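c2's disc is now at (217,380) in the crop and c1's is unchanged at (384,211). c2's right foot edge runs about (365,308)–(338,475).

```bash
python3 - <<'E'
from h import *
d=get_image("top")
k=lambda u,v,z:w(d,60+(u+.5)/8-.5,165+(v+.5)/8-.5,z)
def yaw(a,b): v=(k(*a,.01)-k(*b,.01))[:2]; return np.degrees(np.arctan2(v[1],v[0])),np.hypot(*v)
print(k(384,211,.057),k(217,380,.057))
print(yaw((520,148),(497,312)),yaw((365,308),(338,475)))
E
```

```text
[0.521 0.315 0.057] [0.4628 0.3686 0.057 ]
(np.float64(-5.208164730278468), np.float64(0.058237996825964915)) (np.float64(-6.2784789729874), np.float64(0.05907190608275873))
```

```bash
sed -i 's/"c2":(.435,.3141,-6.3)/"c2":(.464,.366,-7.5)/' h.py
python3 - <<'E'
from h import *
blobs(["c1","c2"])
m=weigh("c1")
if m>.35:
    insert(.074); release()
else: put_tray((-.07,.03))
up(); over(T(-.07,.03,0),TY); homes(); blobs(["c2"])
E
```

```text
c1 expected [111.9496 191.1252] blob [112.2899 191.3623] area 138 world [-0.0006 -0.001 ]
c2 expected [ 91.3844 211.7379] blob [ 91.8133 212.08  ] area 150 world [-0.0009 -0.0012]
before t61.0 [0.5221 0.3118 0.19  ] F [ 0.6883 -0.1709 -0.4978] w0.498 ff 0.0
hit False
grab t63.1 [0.5226 0.3124 0.025 ] F [-1.2667  1.0069  6.7138] w0.319 ff 50.24471819400787
c1 mass 0.136 0.4016116660974617
down True
tray t69.6 [ 0.4076 -0.2749  0.0294] F [ 0.8486 -0.2651  4.2125] w0.316 ff 51.121975779533386
release t69.9 [ 0.407  -0.2745  0.0289] F [ 0.1519 -0.8568  0.4416] w0.466 ff 0.0
lane 0.074 area 115 dock pos [0.0296 0.0008]
lane 0 area 115 dock pos [0.0296 0.0008]
lane -0.074 area 106 dock pos [ 0.0295 -0.0735]
c2 expected [ 91.3844 211.7379] blob [ 91.8133 212.08  ] area 150 world [-0.0009 -0.0012]
```

```bash
python3 - <<'E'
from h import *
m=weigh("c2")
if m>.35: insert(.074); release()
else: put_tray((0,-.033))
E
```

```text
before t75.7 [0.4641 0.3658 0.19  ] F [-0.1571 -0.2408  0.0043] w0.469 ff 0.0
hit False
grab t77.7 [0.4645 0.3664 0.0249] F [-0.2061  0.9848  6.1449] w0.319 ff 50.21587371826172
c2 mass 0.160 0.4032153511419968
down True
tray t84.1 [ 0.4692 -0.3458  0.0294] F [1.4114 0.0234 2.692 ] w0.318 ff 51.059566140174866
release t84.3 [ 0.4687 -0.3455  0.0288] F [ 0.8325 -0.3086  0.6888] w0.472 ff 0.0
```

c1 and c2 are empty; c3 and c4 are loaded and home. Before locking I'll check the whole scene for missed carriers.

```bash
python3 - <<'E'
from h import *
up(); over(D(-.0085,.2176,0),DY); homes((0,-.074))
crop("top",0,0,512,384,1.5625,"f1.png")
E
```

```text
lane 0 area 119 dock pos [0.0299 0.0007]
lane -0.074 area 96 dock pos [ 0.0289 -0.0736]
```

View pics/f1.png

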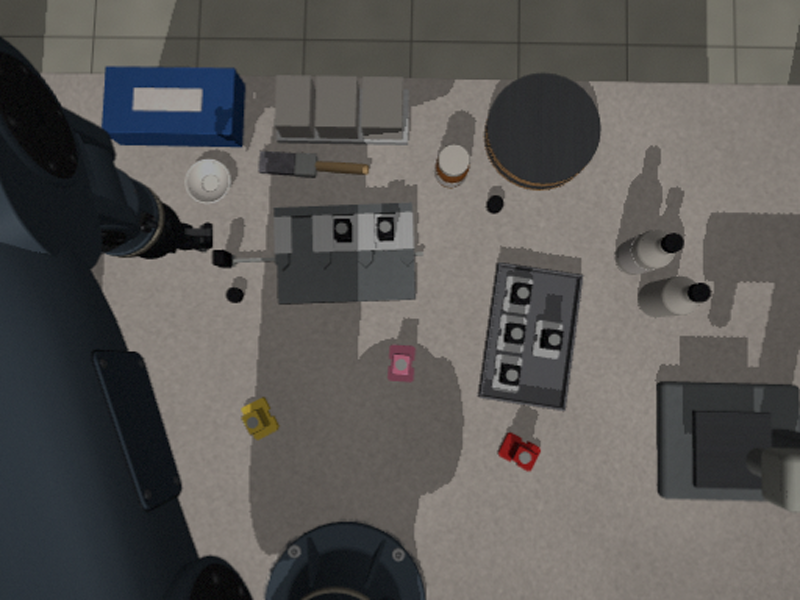

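The picture shows four empties in the tray, two carriers in the dock at (343,229) and (386,228), and no others left on the bench. Now push the lock bar in.

```bash
python3 - <<'E'
from h import *
command_gripper(.55); print(line_to(D(-.0085,.2176,.028),.15,max_force=15)); command_gripper(0,50); rep("lock")
print(line_to(D(-.0085,.174,.028),.05,max_force=30)); rep("pushed"); p=get_eef_pos(); print("dock",R(DY).T@(p[:2]-DO))
command_gripper(.55); up(); over((.40,.15),0); homes((0,-.074)); rep("")
crop("side",235,85,120,120,5,"z1.png")
E
```

```text
False
lock t91.8 [0.5956 0.2316 0.0289] F [-0.9404 -1.6612  5.4365] w0.250 ff 48.89373242855072
True
pushed t92.5 [0.5978 0.1947 0.0289] F [-0.4812  4.5637  4.7869] w0.256 ff 51.669498682022095
dock [-0.0081  0.1805]
lane 0 area 116 dock pos [0.0298 0.0008]
lane -0.074 area 109 dock pos [ 0.0296 -0.0732]
 t94.6 [0.4007 0.1502 0.1896] F [0.0096 1.0482 0.3361] w0.550 ff 0.0
```

View pics/z1.png

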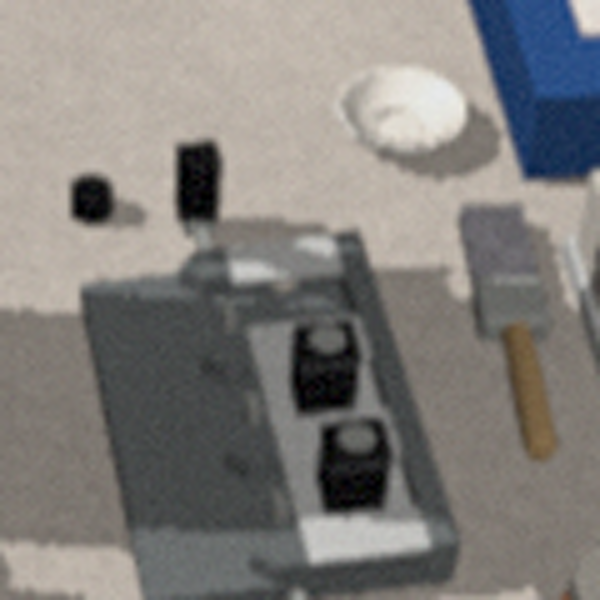

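The teeth stand in the lanes behind both home carriers, and the bar stopped hard at 0.1805, 37.1 mm from its open position. Handing in.

```bash
python3 -c "
from plant import *
print(finish_job())"
```

```text
the job is handed in; nothing more can be done
None
```

I handed the job in at about 95 s: the two loaded carriers are home in the middle and -y lanes, the four empties stand in the return tray, and the lock bar is pushed fully in. No verdict came back.

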